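Make up the sample caddy for the measuring room

TASK

Make up the grey sample caddy for the measuring room: stand each paint-tipped cap screw, head down, in the pocket of its own colour, and lay the go gauge (the orange one with the green band) level and centred in the caddy's black cradle. Leave the all-black screw and the red-banded no-go gauge standing and lying where they are.

Things in the scene. Friction and masses are not known exactly. Their poses are not given: they have to be found in the camera images.
- caddy: grey fixed caddy, base plate 150 x 236 x 6 mm. Origin: counter level under the middle of its cradle; z up. Cradle: two black saddles at y = -38 and +38 mm, each 16 mm long in y, tops 18 mm above the counter, side lugs 32 mm high with inner faces at x = -22 and +22 mm; a gauge lies on both, along y, either way round; fingers fit between the saddles. Pockets at x = 85, y = -75, 0, 75 mm
- white_screw: black oxide cap screw standing upside down: round head 30 mm diameter, 20 mm high, at the bottom; shank 20 mm diameter above it, 70 mm tall in all, 0.22 kg, the top 16 mm of the shank dipped in white paint. Origin: centre of the underside (head); z up the shank
- white_pocket: white square open pocket fixed on the caddy, one of three whose order varies: 54 mm outside, 48 mm inside, 12 mm high, 3 mm floor. Origin: centre of its underside, 6 mm above the counter (inner floor 9 mm, rim 18 mm above the counter); x, y parallel to the caddy's, z up
- yellow_screw: black oxide cap screw standing upside down: round head 30 mm diameter, 20 mm high, at the bottom; shank 20 mm diameter above it, 70 mm tall in all, 0.22 kg, the top 16 mm of the shank dipped in yellow paint. Origin: centre of the underside (head); z up the shank
- yellow_pocket: yellow square open pocket fixed on the caddy, one of three whose order varies: 54 mm outside, 48 mm inside, 12 mm high, 3 mm floor. Origin: centre of its underside, 6 mm above the counter (inner floor 9 mm, rim 18 mm above the counter); x, y parallel to the caddy's, z up
- blue_screw: black oxide cap screw standing upside down: round head 30 mm diameter, 20 mm high, at the bottom; shank 20 mm diameter above it, 70 mm tall in all, 0.22 kg, the top 16 mm of the shank dipped in blue paint. Origin: centre of the underside (head); z up the shank
- blue_pocket: blue square open pocket fixed on the caddy, one of three whose order varies: 54 mm outside, 48 mm inside, 12 mm high, 3 mm floor. Origin: centre of its underside, 6 mm above the counter (inner floor 9 mm, rim 18 mm above the counter); x, y parallel to the caddy's, z up
- plain_screw: black oxide cap screw standing upside down: round head 30 mm diameter, 20 mm high, at the bottom; shank 20 mm diameter above it, 70 mm tall in all, 0.22 kg, without any paint, all black. Origin: centre of the underside (head); z up the shank
- go_gauge: orange plastic plug gauge lying flat: square handle 100 mm long, 24 mm wide, 24 mm high, a thinner plug (18 mm diameter, 28 mm long) continuing from its +x end, a green band 24 mm wide round the handle near the plug; 0.09 kg. Origin: centre of the handle's underside; x along the handle towards the plug, z up
- nogo_gauge: orange plastic plug gauge lying flat: square handle 100 mm long, 24 mm wide, 24 mm high, a thinner plug (18 mm diameter, 28 mm long) continuing from its +x end, a red band 24 mm wide round the handle near the plug; 0.09 kg. Origin: centre of the handle's underside; x along the handle towards the plug, z up
There are look-alikes about, which are no part of the job. What is shaped like the white_screw but pink is not meant.

How it is judged:
At the end, for the whole second after the job is handed in: Each painted screw upright (0.1 rad) on the floor of its own colour pocket (within 13.5 mm of its centre); green-banded gauge on both saddles, along the cradle (0.22 rad), centre within 13 mm across, 15 mm along; all at rest; plain screw (upright) and red-banded gauge within 15 mm of start (horizontal distance between white_screw and white_pocket below 0.0135 m and z of white_screw in the frame of white_pocket between 0 and 0.007 m and angle between each of white_screw, yellow_screw, blue_screw, go_gauge's own z axis and vertical below 0.1 rad and linear speed of each of white_screw, yellow_screw, blue_screw, go_gauge below 0.02 m/s and horizontal distance between yellow_screw and yellow_pocket below 0.0135 m and z of yellow_screw in the frame of yellow_pocket between 0 and 0.007 m and horizontal distance between blue_screw and blue_pocket below 0.0135 m and z of blue_screw in the frame of blue_pocket between 0 and 0.007 m and x of go_gauge in the frame of caddy between -0.013 and 0.013 m and y of go_gauge in the frame of caddy between -0.015 and 0.015 m and z of go_gauge in the frame of caddy between 0.013 and 0.023 m and angle between the x axis of go_gauge and the y axis of caddy, either way round below 0.22 rad and distance of each of plain_screw, nogo_gauge from where it was at the start of the episode below 0.015 m and angle between plain_screw's own z axis and vertical below 0.2 rad); the robot touches nothing.
It fails at once if the all-black screw is knocked over or moved more than 15 mm (distance of plain_screw from where it was at the start of the episode above 0.015 m or angle between plain_screw's own z axis and vertical above 0.3 rad).
It fails at once if the red-banded no-go gauge is moved more than 15 mm (distance of nogo_gauge from where it was at the start of the episode above 0.015 m).
It also fails if it takes over 112 s, if anything falls off the work surface, if the arm or the gripper's body presses on something with over 40 N, if the wrist force passes 120 N, or if a joint passes its speed limit or range.

ROBOT

A 7-joint arm with a two-finger parallel gripper is mounted at the origin on the work surface. World frame = base frame: x ahead of the robot, y to its left, z up, the work surface at z = 0. Lengths are in m, angles in rad, forces in N, time in s.
With the tool pointing down it reaches from about 0.35 to 0.9 m from the base axis. Payload 8.1 kg.
Tool frame: the origin (TCP) lies midway between the tips of the shut fingers; the grasp point (between the pads) lies 19 mm behind it (r.grip_depth is the z of the grasp point in the tool frame, in m); z points along the fingers, y is the direction in which the jaws open and shut (so a half turn about z gives the same grasp; the last joint's range is limited). The gripper opens to 85 mm and grips with 20 to 120 N. Pads are 22 mm wide; open, the fingers measure 114 mm over their backs; the gripper's body (76 mm by 85 mm) begins 54 mm behind the grasp point. The pads swing forward as they close: fully open they stand 13 mm farther back than shut.
Start: joints at [-1.417, 0.434, 0.025, 1.573, -0.012, 1.134, -0.075], TCP at [0.159, 0.605, 0.231] pointing down, gripper open.
Joint ranges: [-2.62, 2.62], [-0.44, 2.09], [-1.27, 1.32], [0.08, 2.57], [-1.32, 4.46], [0.12, 2], [-2.74, 2.74]. Speed limits (rad/s): [2.22, 2.22, 3.01, 3.01, 3.14, 3.14, 3.14].

INTERFACE

Orientations are given as a 3x3 rotation matrix whose columns are the frame's x, y, z axes.
In Python, from cell import state, cams, order, r gives the robot as it stands.
- The arm moves only by the shell command python3 -m jog 'ROWS' [FORCE]. ROWS is JSON, a list of rows, each a list of 5 numbers: the shift along the tool's x, y, z in units of 40 mm (1.0 is 40 mm), then the turn about the tool's z in units of 6 degrees (1.0 is 6 degrees), then the opening, from 0 (shut) to 1 (fully open). In form: [[x, y, z, turn, jaw], ...]. A call has 1 to 20 rows; each row shifts and turns the commanded pose from where the row before left it, along the tool's axes as they then stand; what a row does not reach is not made up. A row lasts 1/12 s, in which the tool goes at most 41.7 mm and 7.16 degrees, less where a joint would pass 70% of its speed; a pose out of reach is approached as far as the arm can. A call is refused whole if a number of a shift passes 1 or a number of a turn 1, either way. A call with a gripper value outside its range is refused whole. The fingers move at their own pace and stop on an object; FORCE is the grip in N (left out, the last holds). Time passes only in rows, so rows that do not move let the fingers close. It gives the time, the measured TCP pose, the force and the opening at its end, in the units of the state.
- state(): the state, without advancing time (a new reading comes with each control period).
- cams.capture(name): name is "side" or "top" or "wrist"; returns a dict with "img" (384x512x3 uint8, red, green, blue), "depth" (384x512 float32, m along the optical axis (not along the pixel's ray), 0 where there is no reading), "fov_y" (degrees; the focal length in pixels is half the picture's height over the tangent of half this angle, whatever the lens; pixels are square), "cx", "cy" (the principal point, pixels), "distortion" ([k1, k2, p1, p2, k3] as OpenCV has them; the pictures are not rectified), "xyz" and "attitude" of the camera in the world. Camera axes: x right, y down, z forward; pixel columns grow to the right and rows downward; lengths in m; the calibration is good to about 2 mm. A picture is of the moment at which its call begins.
- order.hand_in(): hands the job in, once; it reports no verdict.
The state is a dict: "t": time; "q": joint angles; "joint_velocities": joint speeds; "joint_efforts": joint torques, N m; "ee_pos": TCP position; "ee_rot": TCP orientation; "contact_force": force on the tool from outside, world axes, zero at the start; "wrist_torque": the same for the moment, N m; "opening": finger opening in m.
Only numpy, scipy, OpenCV 4.12 (cv2) and the standard library are available. Lean on these libraries where they do the work, as an engineer would, in place of code of your own. Each camera call takes 0.05 s, during which the arm holds its last target. There are 200 camera calls.

## Working session

There is one attempt and no reset: what is moved stays moved. The work goes in short steps, Python scripts to look and compute and a shell command to move; the robot and the scene stay as the last step left them, time stands still between calls to the robot, and variables do not carry over. Pictures are saved under pics/ and viewed, about 12 in all and at most 16, crops included, and the job is handed in when it is done.

```bash
mkdir -p pics; ls
cat > h.py <<'E'
import numpy as np, cv2
from cell import state, cams, order, r
def cap(n):
    c=cams.capture(n); f=192/np.tan(np.radians(c['fov_y'])/2)
    c['K']=np.array([[f,0,c['cx']],[0,f,c['cy']],[0,0,1]]); c['D']=np.array(c['distortion'],float)
    c['R']=np.array(c['attitude']); c['p']=np.array(c['xyz']); return c
def save(c,n,s=1):
    cv2.imwrite('pics/'+n,cv2.resize(c['img'][:,:,::-1],None,fx=s,fy=s,interpolation=cv2.INTER_CUBIC))
def toz(c,uv,z):
    uv=np.array(uv,float).reshape(-1,1,2)
    n=cv2.undistortPoints(uv,c['K'],c['D']).reshape(-1,2)
    d=np.c_[n,np.ones(len(n))]@c['R'].T
    return c['p']+d*((z-c['p'][2])/d[:,2])[:,None]
def cloud(c):
    v,u=np.mgrid[:384,:512]; n=cv2.undistortPoints(np.c_[u.ravel(),v.ravel()].astype(float).reshape(-1,1,2),c['K'],c['D']).reshape(-1,2)
    z=c['depth'].ravel()[:,None]
    return (c['p']+(np.c_[n,np.ones(len(n))]*z)@c['R'].T).reshape(384,512,3)
def proj(c,P):
    P=np.atleast_2d(P).astype(float); rv=cv2.Rodrigues(c['R'].T)[0]
    return cv2.projectPoints(P,rv,-c['R'].T@c['p'],c['K'],c['D'])[0].reshape(-1,2)
E
python3 - <<'E'
from h import *
for n in('top','side','wrist'):
    c=cap(n); save(c,n+'0.png',1.5); print(n,c['xyz'],np.round(c['R'],3).tolist(),c['fov_y'],c['D'],(c['depth']>0).mean())
s=state();print(s['ee_pos'],np.round(s['ee_rot'],3),s['opening'],s['t'])
E
```

```text
pics
top [0.41615841 0.0504533  0.83271718] [[0.018, -0.986, 0.166], [-0.999, -0.024, -0.035], [0.038, -0.165, -0.986]] 55.75080287363456 [-0.02174116  0.          0.          0.          0.        ] 0.9961090087890625
side [ 0.43941271 -0.87840775  0.60540003] [[0.993, -0.046, 0.109], [-0.116, -0.524, 0.844], [0.019, -0.85, -0.526]] 42.00054393299212 [-0.20385747  0.          0.          0.          0.        ] 0.9959818522135416
wrist [0.09299326 0.62109842 0.37370446] [[0.254, 0.931, 0.261], [0.967, -0.245, -0.068], [0.0, 0.269, -0.963]] 60.870162857947804 [-0.0728563  0.         0.         0.         0.       ] 0.9962514241536459
[0.15871683 0.60413669 0.23071633] [[-0.967  0.254 -0.   ]
 [ 0.254  0.967 -0.001]
 [-0.    -0.001 -1.   ]] 0.08525618412813674 0.15
```

View pics/top0.png

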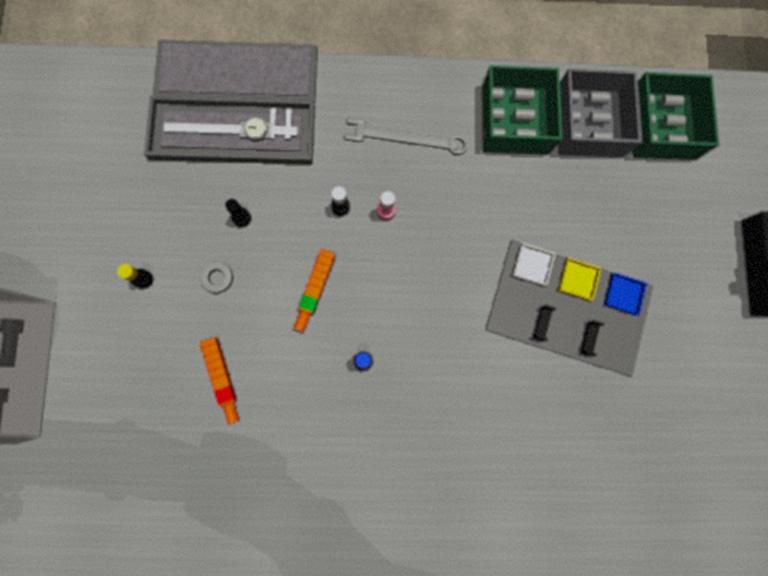

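View pics/side0.png

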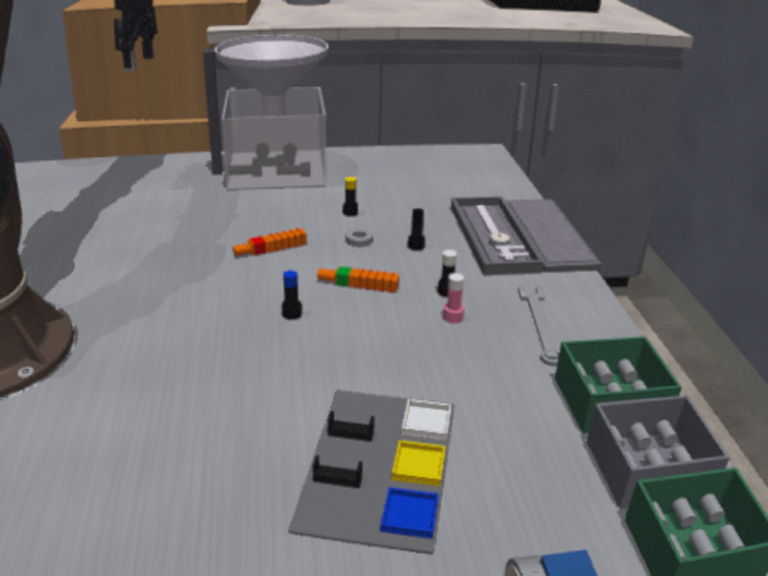

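Top view (768 px wide picture): white-tipped black screw (340,200), with a pink look-alike (387,205) that has a pink body and is not meant. Yellow (130,273), blue (363,360), plain black (238,213), go gauge with green band (315,290), no-go with red band (220,380). The caddy is at right, with pockets from left to right white, yellow, blue.

```bash
cat > loc.py <<'E'
from h import *
for n in('top','side'):
    c=cap(n); C=cloud(c); img=c['img']; hsv=cv2.cvtColor(img,cv2.COLOR_RGB2HSV).astype(int); H,S,V=hsv[...,0],hsv[...,1],hsv[...,2]
    z=C[...,2]; print(n)
    work=(C[...,0]>.25)&(C[...,0]<.8)&(abs(C[...,1])<.5)
    m=(z>.062)&(z<.08)&work
    k,l,st,ce=cv2.connectedComponentsWithStats(m.astype(np.uint8))
    for i in range(1,k):
        if 10<st[i,4]<400:
            q=l==i; P=C[q]; print('top',np.round(ce[i]*1.5),st[i,4],np.round((P.max(0)+P.min(0))[:2]/2,4),np.round(np.median(P,0),4),np.median(img[q],0))
    for nm,mm in(('orange',(H<14)&(S>180)&(V>120)),('green',(H>50)&(H<70)&(S>150)),('wht',(S<40)&(V>150)&(z<.03)&(C[...,1]<-.1)),('yel',(H>25)&(H<33)&(S>150)&(z<.03)),('blu',(H>105)&(H<125)&(S>150)&(z<.03))):
        k,l,st,ce=cv2.connectedComponentsWithStats((mm&work).astype(np.uint8))
        for i in range(1,k):
            if st[i,4]>60:
                q=l==i; h=.024 if nm in('orange','green') else .018
                vu=np.argwhere(q)[:,::-1].astype(np.float32)
                cn=max(cv2.findContours(q.astype(np.uint8),0,1)[0],key=len)
                P=toz(c,cn.reshape(-1,2),h)[:,:2].astype(np.float32); re=cv2.minAreaRect(P)
                print(nm,np.round(ce[i]*1.5),st[i,4],np.round(re[0],4),np.round(re[1],4),round(re[2],1),'zmed',np.median(z[q]).round(4))
E
python3 loc.py
```

```text
top
top [339. 194.] 80 [0.6784 0.092 ] [0.6784 0.0919 0.071 ] [192.  194.5 197.5]
top [388. 199.] 83 [0.6738 0.0207] [0.6729 0.0216 0.0715] [190. 191. 194.]
top [232. 206.] 80 [0.6562 0.246 ] [0.6556 0.2449 0.0708] [18. 17. 16.]
top [125. 271.] 84 [0.556  0.3889] [0.5554 0.3882 0.0714] [192.  189.5   0. ]
top [363. 360.] 79 [0.4389 0.05  ] [0.4389 0.0509 0.0714] [ 28.  75. 207.]
orange [223. 386.] 262 [0.4074 0.2589] [0.1254 0.0236] 20.4 zmed 0.0249
green [308. 303.] 85 [0.5232 0.1354] [0.0236 0.0177] 72.8 zmed 0.026
wht [533. 263.] 462 [ 0.5946 -0.2103] [0.0537 0.0556] 72.7 zmed 0.0101
yel [579. 279.] 543 [ 0.5713 -0.2801] [0.0559 0.0555] 73.4 zmed 0.0109
blu [625. 294.] 543 [ 0.5499 -0.3512] [0.0567 0.0541] 72.7 zmed 0.0106
side
top [350. 180.] 38 [0.5569 0.3877] [0.5568 0.384  0.0679] [165. 151.  10.]
top [418. 212.] 41 [0.6573 0.2447] [0.6574 0.2415 0.068 ] [30. 27. 29.]
top [450. 255.] 61 [0.6799 0.0906] [0.6793 0.0877 0.0684] [147. 147. 150.]
top [290. 276.] 63 [0.4401 0.0493] [0.4393 0.0456 0.0682] [ 14.  53. 154.]
top [456. 280.] 66 [0.6749 0.0191] [0.674  0.016  0.0689] [163.  164.5 166.5]
orange [274. 241.] 302 [0.4099 0.2385] [0.1294 0.0541] 21.8 zmed 0.0199
orange [374. 279.] 267 [0.5666 0.1016] [0.0501 0.0734] 71.8 zmed 0.0204
green [342. 275.] 84 [0.5202 0.1179] [0.0514 0.0181] 79.2 zmed 0.0201
wht [358. 466.] 25170 [ 0.5102 -0.2882] [0.3493 0.5202] 87.8 zmed -0.0
wht [390. 562.] 868 [ 0.5243 -0.4192] [0.037  0.0964] 83.9 zmed -0.0
yel [419. 461.] 632 [ 0.5719 -0.2834] [0.0544 0.0539] 73.6 zmed 0.0096
blu [409. 512.] 1032 [ 0.5494 -0.359 ] [0.0623 0.0538] 73.4 zmed 0.0099
```

```bash
cat > loc2.py <<'E'
from h import *
c=cap('top'); C=cloud(c); img=c['img']; z=C[...,2]
hsv=cv2.cvtColor(img,cv2.COLOR_RGB2HSV)
m=((z>.012)&(z<.035)&(hsv[...,1]>120)).astype(np.uint8); m[:,330:]=0
k,l,st,ce=cv2.connectedComponentsWithStats(m)
for i in range(1,k):
    if st[i,4]>200:
        q=l==i; q2=q&(z>.0215); P=C[q2][:,:2].astype(np.float32); re=cv2.minAreaRect(P)
        print(np.round(ce[i]*1.5),st[i,4],re,np.median(z[q2]), 'mean',P.mean(0)); 
        u=np.linalg.svd(P-P.mean(0),full_matrices=False)[2][0]; a=(P-P.mean(0))@u; print('axis',u,a.min(),a.max())
        w=(P-P.mean(0))@[-u[1],u[0]]; h=a[np.abs(w)>8e-3]; print('wide part along',h.min(),h.max(), 'perp',np.percentile(w,[1,99]))
# saddles
V=hsv[...,2]; m=((V<60)&(C[...,1]<-.15)&(C[...,1]>-.4)&(C[...,0]>.42)&(C[...,0]<.56)&(z>.01)).astype(np.uint8)
k,l,st,ce=cv2.connectedComponentsWithStats(m)
for i in range(1,k):
    if st[i,4]>30:
        P=C[l==i]; print('saddle',ce[i]*1.5,st[i,4],np.round(P.mean(0),4),cv2.minAreaRect(P[:,:2].astype(np.float32)))
a=img[105:255,70:300]; cv2.imwrite('pics/crop1.png',cv2.resize(a[:,:,::-1],None,fx=3.4,fy=3.4,interpolation=cv2.INTER_CUBIC))
E
python3 loc2.py
```

```text
[314. 288.] 556 ((0.543809175491333, 0.1282859891653061), (0.024052977561950684, 0.1274787038564682), 70.62952423095703) 0.025225370416543713 mean [0.55242777 0.12516902]
axis [-0.94720334  0.32063347] -0.054575592 0.07286424
wide part along -0.053632893 0.044435382 perp [-0.011866    0.01139756]
[219. 378.] 652 ((0.4075300991535187, 0.25908005237579346), (0.1258545219898224, 0.024525359272956848), 20.922607421875) 0.02490469692922448 mean [0.41523045 0.26210004]
axis [-0.9337369  -0.35795993] -0.05466207 0.07119864
wide part along -0.05341525 0.045005877 perp [-0.01205956  0.01161842]
saddle [542.0106383  322.61170213] 188 [ 0.5016 -0.2186  0.0206] ((0.5005955100059509, -0.21974492073059082), (0.017010560259222984, 0.0517856664955616), 72.98033905029297)
saddle [589.72613065 338.07286432] 199 [ 0.4796 -0.2915  0.0206] ((0.47922682762145996, -0.29289695620536804), (0.01708163321018219, 0.05234253779053688), 73.73558044433594)
```

View pics/crop1.png

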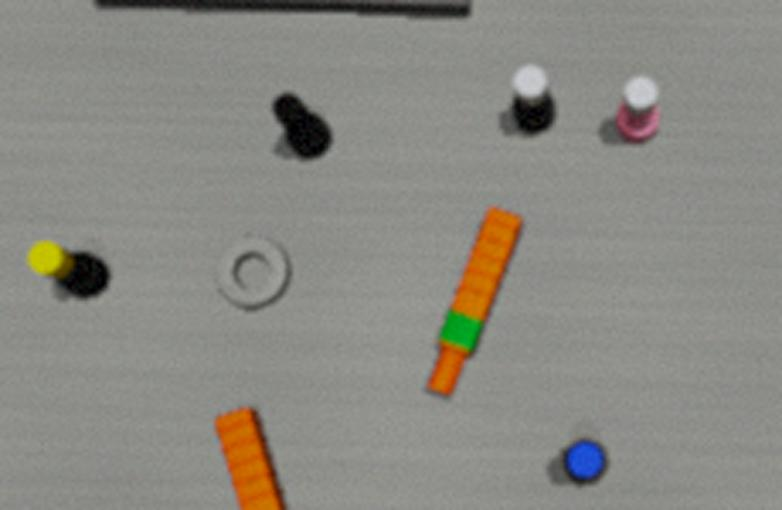

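The crop (782 px wide) shows the white-tipped black-body screw at (530,85). The one at (640,95) has a pink body and is excluded. The go gauge with the green band is at (475,300), and the red one is lower left. I'll start with the go gauge.

```bash
cat > d.py <<'E'
import sys,numpy as np
from cell import state
# x y z jawangle(deg): turn first, then shift in turned axes
t=np.array([float(a) for a in sys.argv[1:4]]); ja=float(sys.argv[4])
s=state(); R=np.array(s['ee_rot']); p=np.array(s['ee_pos'])
cur=np.degrees(np.arctan2(R[1,1],R[0,1])); turn=(cur-ja+90)%180-90
b=np.radians(-turn); Rz=np.array([[np.cos(b),-np.sin(b),0],[np.sin(b),np.cos(b),0],[0,0,1]])
R2=Rz@R
print('jaw',cur.round(2),'turn u',(turn/6).round(3),'shift u if turned first',np.round(R2.T@(t-p)/.04,3),'unturned',np.round(R.T@(t-p)/.04,3),'p',p.round(4),'tilt',R[:2,2].round(4),'q7',round(s['q'][6],2),'t',s['t'],'f',np.round(s['contact_force'],1),'op',round(s['opening'],4))
E
python3 d.py .5568 .1237 .12 71.3
```

```text
jaw 75.28 turn u 0.664 shift u if turned first [-13.278  -8.189   2.782] unturned [-12.677  -9.091   2.782] p [0.1588 0.6043 0.231 ] tilt [-0.0001 -0.0006] q7 -0.08 t 0.3 f [-0.8 -1.   0.1] op 0.0849
```

```bash
python3 -m jog '[[0,0,0,0.664,1],[-0.74,-0.455,0,0,1],[-0.74,-0.455,0,0,1],[-0.74,-0.455,0,0,1],[-0.74,-0.455,0,0,1],[-0.74,-0.455,0,0,1],[-0.74,-0.455,0,0,1],[-0.74,-0.455,0,0,1],[-0.74,-0.455,0,0,1],[-0.74,-0.455,0,0,1],[-0.74,-0.455,0,0,1],[-0.74,-0.455,0,0,1],[-0.74,-0.455,0,0,1],[-0.74,-0.455,0,0,1],[-0.74,-0.455,0,0,1],[-0.74,-0.455,0,0,1],[-0.74,-0.455,0,0,1],[-0.7,-0.455,0,0,1],[0,0,0,0,1],[0,0,0,0,1]]'; python3 d.py .5568 .1237 .06 71.3
```

```text
t: 1.97
ee_pos: [0.5357, 0.1483, 0.2312]
ee_rot: [[-0.946, 0.325, 0.0], [0.325, 0.946, -0.001], [-0.001, -0.001, -1.0]]
contact_force: [-0.1, 0.4, 0.4]
opening: 0.0852
jaw 71.04 turn u -0.043 shift u if turned first [-0.695 -0.412  4.282] unturned [-0.697 -0.409  4.282] p [0.5357 0.1483 0.2312] tilt [ 0.0003 -0.0007] q7 0.97 t 1.9667 f [-0.1  0.4  0.4] op 0.0852
```

```bash
python3 -m jog '[[-0.695,-0.412,0,-0.04,1],[0,0,0.9,0,1],[0,0,0.9,0,1],[0,0,0,0,1],[0,0,0,0,1]]'
python3 - <<'E'
from h import *
c=cap('wrist'); save(c,'w1.png',1.2); C=cloud(c); z=C[...,2]; h=cv2.cvtColor(c['img'],cv2.COLOR_RGB2HSV)
q=(z>.0215)&(z<.03)&(h[...,1]>120); P=C[q][:,:2].astype(np.float32)
k,l,st,ce=cv2.connectedComponentsWithStats(q.astype(np.uint8)); i=1+st[1:,4].argmax(); P=C[l==i][:,:2].astype(np.float32)
u=np.linalg.svd(P-P.mean(0),full_matrices=False)[2][0]; a=(P-P.mean(0))@u; print(P.mean(0),u,a.min(),a.max(),cv2.minAreaRect(P))
E
python3 d.py .5568 .1237 .06 71.3
```

```text
t: 2.38
ee_pos: [0.5538, 0.127, 0.1583]
ee_rot: [[-0.949, 0.315, -0.004], [0.315, 0.949, -0.001], [0.004, -0.002, -1.0]]
contact_force: [0.5, 0.1, 0.5]
opening: 0.0852
[0.55523145 0.12545174] [ 0.9469121 -0.3214925] -0.051175803 0.052347448 ((0.5557869076728821, 0.1253199726343155), (0.024088222533464432, 0.1034611240029335), 70.85778045654297)
jaw 71.63 turn u 0.054 shift u if turned first [-0.065 -0.072  2.502] unturned [-0.064 -0.072  2.502] p [0.5553 0.1272 0.1601] tilt [-0.0008  0.0002] q7 1.06 t 2.4333 f [0.6 1.3 0.9] op 0.0855
```

View pics/w1.png

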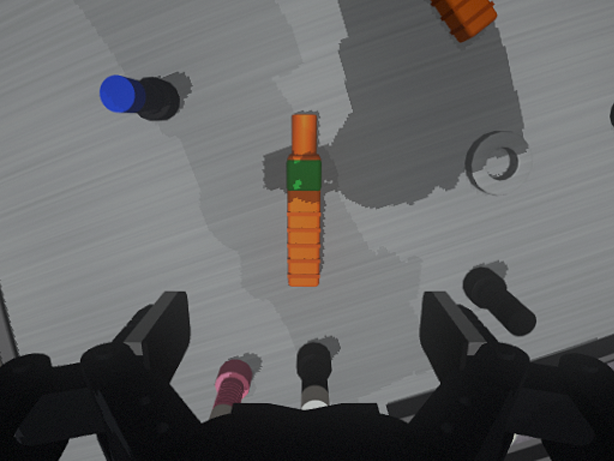

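```bash
python3 -m jog '[[-0.05,-0.05,0.8,0.05,0.7],[0,0,0.9,0,0.7],[0,0,0.9,0,0.7],[0,0,0.9,0,0.7],[0,0,0.3,0,0.7],[0,0,0,0,0.7],[0,0,0,0,0.7]]' 40; python3 d.py .5562 .1246 .003 71.3
```

```text
t: 3.02
ee_pos: [0.5582, 0.1243, 0.0091]
ee_rot: [[-0.947, 0.321, 0.002], [0.321, 0.947, 0.001], [-0.001, 0.001, -1.0]]
contact_force: [-0.2, 0.8, 0.8]
opening: 0.0599
jaw 71.27 turn u -0.006 shift u if turned first [ 0.051 -0.008  0.153] unturned [ 0.051 -0.009  0.153] p [0.5582 0.1243 0.0091] tilt [0.0016 0.0007] q7 1.13 t 3.0167 f [-0.2  0.8  0.8] op 0.0599
```

```bash
python3 -m jog '[[0.05,0,0.16,0,0.7],[0,0,0,0,0.7],[0,0,0,0,0],[0,0,0,0,0],[0,0,0,0,0],[0,0,0,0,0],[0,0,0,0,0],[0,0,0,0,0],[0,0,0,0,0],[0,0,0,0,0]]' 40;  python3 -m jog '[[0,0,-0.4,0,0],[0,0,-0.9,0,0],[0,0,-0.9,0,0],[0,0,-0.9,0,0],[0,0,0,0,0],[0,0,0,0,0]]'; python3 d.py .4903 -.2558 .15 -17.2
```

```text
t: 3.85
ee_pos: [0.5556, 0.1244, 0.0018]
ee_rot: [[-0.947, 0.322, 0.001], [0.322, 0.947, 0.001], [-0.001, 0.001, -1.0]]
contact_force: [-1.7, 0.1, 6.5]
opening: 0.0235
t: 4.35
ee_pos: [0.5566, 0.1246, 0.1273]
ee_rot: [[-0.947, 0.322, 0.005], [0.322, 0.947, 0.002], [-0.004, 0.003, -1.0]]
contact_force: [0.7, 0.4, -0.7]
opening: 0.0237
jaw 71.23 turn u 14.739 shift u if turned first [-9.576  1.23  -0.528] unturned [-1.492 -9.535 -0.592] p [0.5566 0.1246 0.1273] tilt [0.0046 0.0017] q7 1.08 t 4.35 f [ 0.7  0.4 -0.7] op 0.0237
```

```bash
python3 -m jog '[[-0.15,-0.95,0,0,0],[-0.15,-0.95,0,0,0],[-0.15,-0.95,0,0,0],[-0.15,-0.95,0,0,0],[-0.15,-0.95,0,0,0],[-0.15,-0.95,0,0,0],[-0.15,-0.95,0,0,0],[-0.15,-0.95,0,0,0],[-0.15,-0.95,0,0,0],[-0.15,-0.95,0,0,0],[0,0,0,0.9,0],[0,0,0,0.9,0],[0,0,0,0.9,0],[0,0,0,0.9,0],[0,0,0,0.9,0],[0,0,0,0.9,0],[0,0,0,0.9,0],[0,0,0,0.9,0],[0,0,0,0.9,0],[0,0,0,0.9,0]]';  python3 -m jog '[[0,0,0,0.9,0],[0,0,0,0.9,0],[0,0,0,0.9,0],[0,0,0,0.9,0],[0,0,0,0.9,0],[0,0,0,0.9,0],[0,0,0,0.3,0],[0,0,0,0,0],[0,0,0,0,0]]';python3 d.py .4903 -.2558 .10 -17.2
```

```text
t: 6.02
ee_pos: [0.4887, -0.2545, 0.1235]
ee_rot: [[-0.292, 0.956, -0.002], [0.956, 0.292, 0.001], [0.001, -0.002, -1.0]]
contact_force: [-0.3, -0.1, -1.3]
opening: 0.0233
t: 6.77
ee_pos: [0.489, -0.2546, 0.1239]
ee_rot: [[0.29, 0.957, -0.002], [0.957, -0.29, 0.0], [-0.0, -0.002, -1.0]]
contact_force: [0.2, 0.2, -0.3]
opening: 0.0231
jaw -16.88 turn u 0.054 shift u if turned first [-0.02   0.041  0.596] unturned [-0.02   0.041  0.596] p [ 0.489  -0.2546  0.1239] tilt [-0.002   0.0002] q7 0.53 t 6.7667 f [ 0.2  0.2 -0.3] op 0.0231
```

Run:
```python
from h import *
c=cap('wrist'); save(c,'w2.png',1.2); C=cloud(c); z=C[...,2]
V=c['img'].max(2); p=np.array(state()['ee_pos'])
d=np.linalg.norm(C[...,:2]-p[:2],axis=2)
h=cv2.cvtColor(c['img'],cv2.COLOR_RGB2HSV).astype(int)
ang=np.radians(72.8); yc=np.array([np.cos(ang),np.sin(ang)]); xc=np.array([yc[1],-yc[0]]); o=np.array([.4903,-.2558])
def loc(P): return np.c_[(P[:,:2]-o)@xc,(P[:,:2]-o)@yc,P[:,2]]
q=(h[...,1]>120)&(z>.1)&(d<.12)
L=loc(C[q]); print('gauge',L.min(0).round(4),L.max(0).round(4)); 
for nm,a,b in(('lug',.026,.04),('saddle',.014,.022)):
    q=(V<70)&(z>a)&(z<b)&(d<.1); L=loc(C[q]); print(nm,len(L),L.min(0).round(4),L.max(0).round(4)) if len(L) else 0
for lo,hi in((26,33),(105,125)):
    q=(h[...,0]>lo)&(h[...,0]<hi)&(h[...,1]>150)&(z<.03)&(d<.2); L=loc(C[q]); print(lo,len(L),L.min(0).round(4),L.max(0).round(4))
```

```text
gauge [-0.0446 -0.0347  0.1259] [0.0413 0.0767 0.2669]
lug 295 [-0.0261  0.0284  0.0261] [0.0261 0.0447 0.034 ]
saddle 292 [-0.0252 -0.0708  0.0142] [0.0597 0.0448 0.022 ]
26 3353 [ 0.0587 -0.0279  0.007 ] [0.1122 0.0257 0.02  ]
105 1836 [ 0.0589 -0.0891  0.0069] [ 0.1127 -0.048   0.0204]
```

View pics/w2.png

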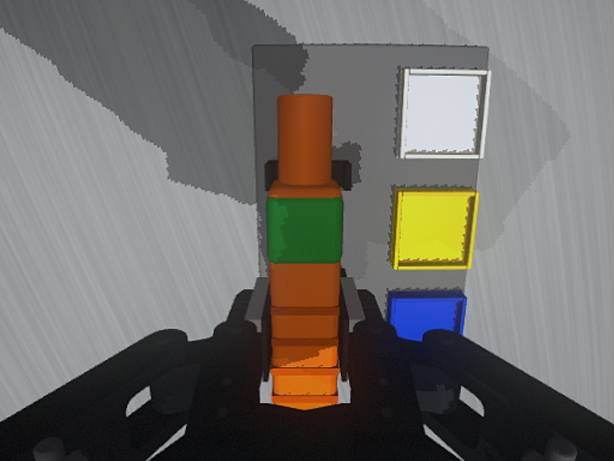

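The wrist view shows the gauge held with the plug over the far saddle, between the lugs (265–350,175), centred to about 1 mm. I'll lower it.

```bash
python3 -m jog '[[0,0.03,0.6,0.05,0],[0,0,0.6,0,0],[0,0,0.6,0,0],[0,0,0.4,0,0],[0,0,0.2,0,0],[0,0,0.1,0,0],[0,0,0.05,0,0],[0,0,0,0,0],[0,0,0,0,0]]'; python3 d.py .4903 -.2558 .0205 -17.2
```

```text
t: 7.57
ee_pos: [0.4914, -0.2556, 0.0237]
ee_rot: [[0.297, 0.955, 0.001], [0.955, -0.297, -0.0], [-0.0, 0.001, -1.0]]
contact_force: [0.1, -0.1, -0.9]
opening: 0.0233
jaw -17.26 turn u -0.009 shift u if turned first [-0.012 -0.024  0.08 ] unturned [-0.012 -0.024  0.08 ] p [ 0.4914 -0.2556  0.0237] tilt [ 0.0013 -0.0005] q7 0.64 t 7.5667 f [ 0.1 -0.1 -0.9] op 0.0233
```

```bash
python3 -m jog '[[0,-0.02,0.08,0,0],[0,0,0,0,0],[0,0,0,0,0.5],[0,0,0,0,0.6],[0,0,0,0,0.6],[0,0,0,0,0.6],[0,0,0,0,0.6],[0,0,-0.5,0,0.6],[0,0,-0.9,0,0.6],[0,0,-0.9,0,0.6],[0,0,-0.7,0,0.6],[0,0,0,0,0.6],[0,0,0,0,0.6]]'; python3 d.py .439 .0495 .12 -17.2
```

```text
t: 8.65
ee_pos: [0.4911, -0.2554, 0.1413]
ee_rot: [[0.296, 0.955, 0.003], [0.955, -0.296, -0.001], [0.0, 0.003, -1.0]]
contact_force: [0.8, 0.6, -0.2]
opening: 0.0513
jaw -17.24 turn u -0.007 shift u if turned first [ 6.896 -3.499  0.522] unturned [ 6.893 -3.504  0.522] p [ 0.4911 -0.2554  0.1413] tilt [ 0.0033 -0.0007] q7 0.52 t 8.65 f [ 0.8  0.6 -0.2] op 0.0513
```

```bash
python3 -m jog '[[0.86,-0.435,0,0,0.6],[0.86,-0.435,0,0,0.6],[0.86,-0.435,0,0,0.6],[0.86,-0.435,0,0,0.6],[0.86,-0.435,0,0,0.6],[0.86,-0.435,0,0,0.6],[0.86,-0.435,0,0,0.6],[0.86,-0.435,0,0,0.6],[0,0,0,0,0.6],[0,0,0,0,0.6],[0,0,0,0,0.6]]'; python3 d.py .439 .0495 .03 -17.2
cat > sc.py <<'E'
from h import *
c=cap('wrist'); C=cloud(c); z=C[...,2]; p=np.array(state()['ee_pos'])
d=np.linalg.norm(C[...,:2]-p[:2],axis=2)
for a,b in((.06,.08),(.015,.025)):
    q=(z>a)&(z<b)&(d<.06); k,l,st,ce=cv2.connectedComponentsWithStats(q.astype(np.uint8))
    for i in range(1,k):
        if st[i,4]>60: P=C[l==i]; print(a,ce[i].round(),st[i,4],((P.min(0)+P.max(0))/2).round(4),(np.ptp(P,axis=0)).round(4),np.median(c['img'][l==i],0))
cv2.imwrite('pics/last.png',c['img'][:,:,::-1])
t=cap('top'); m=cv2.inRange(cloud(t)[...,2],.015,.05); cv2.imwrite('pics/lasttop.png',t['img'][:,:,::-1])
E
python3 sc.py
```

```text
t: 9.57
ee_pos: [0.4383, 0.0489, 0.1391]
ee_rot: [[0.296, 0.955, -0.001], [0.955, -0.296, -0.001], [-0.001, -0.001, -1.0]]
contact_force: [-0.5, -0.3, 0.9]
opening: 0.051
jaw -17.22 turn u -0.003 shift u if turned first [0.023 0.015 2.728] unturned [0.023 0.015 2.728] p [0.4383 0.0489 0.1391] tilt [-0.0011 -0.0008] q7 -0.15 t 9.5667 f [-0.5 -0.3  0.9] op 0.051
0.06 [254. 198.] 808 [0.4394 0.0517 0.0664] [0.0207 0.0211 0.0126] [ 46.  72. 181.]
0.015 [254. 174.] 392 [0.4395 0.0537 0.02  ] [0.0293 0.0258 0.0099] [34. 35. 39.]
```

```bash
python3 -m jog '[[0.06,0.01,0.8,0,0.6],[0,0,0.9,0,0.6],[0,0,0.8,0,0.6],[0,0,0.2,0,0.6],[0,0,0,0,0.6],[0,0,0,0,0.6],[0,0,0,0,0],[0,0,0,0,0],[0,0,0,0,0],[0,0,0,0,0],[0,0,0,0,0],[0,0,0,0,0],[0,0,0,0,0]]' 60;  python3 d.py .5499 -.3512 .13 -17.2; python3 -m jog '[[0,0,-0.4,0,0],[0,0,-0.8,0,0],[0,0,-0.9,0,0],[0,0,-0.4,0,0],[0,0,0,0,0],[0,0,0,0,0]]'; python3 d.py .5499 -.3512 .04 -17.2
```

```text
t: 10.75
ee_pos: [0.4409, 0.0516, 0.033]
ee_rot: [[0.297, 0.955, 0.002], [0.955, -0.297, 0.001], [0.002, 0.002, -1.0]]
contact_force: [-1.8, -0.5, 9.6]
opening: 0.0188
jaw -17.25 turn u -0.008 shift u if turned first [-8.809  5.586 -2.429] unturned [-8.804  5.593 -2.429] p [0.4409 0.0516 0.033 ] tilt [0.0024 0.0012] q7 0.07 t 10.75 f [-1.8 -0.5  9.6] op 0.0188
t: 11.25
ee_pos: [0.4404, 0.0521, 0.1326]
ee_rot: [[0.296, 0.955, 0.002], [0.955, -0.296, 0.002], [0.003, 0.002, -1.0]]
contact_force: [-0.9, -0.3, -1.7]
opening: 0.0188
jaw -17.19 turn u 0.002 shift u if turned first [-8.827  5.593  2.302] unturned [-8.828  5.592  2.302] p [0.4404 0.0521 0.1326] tilt [0.0024 0.002 ] q7 -0.13 t 11.25 f [-0.9 -0.3 -1.7] op 0.0188
```

```bash
python3 -m jog '[[-0.75,0.465,0,0,0],[-0.75,0.465,0,0,0],[-0.75,0.465,0,0,0],[-0.75,0.465,0,0,0],[-0.75,0.465,0,0,0],[-0.75,0.465,0,0,0],[-0.75,0.465,0,0,0],[-0.75,0.465,0,0,0],[-0.75,0.465,0,0,0],[-0.75,0.465,0,0,0],[-0.75,0.465,0,0,0],[-0.58,0.465,0,0,0],[0,0,0,0,0],[0,0,0,0,0],[0,0,0,0,0]]'; python3 d.py .5489 -.3536 .043 -17.2
```

```text
t: 12.5
ee_pos: [0.5474, -0.3513, 0.1298]
ee_rot: [[0.297, 0.955, -0.002], [0.955, -0.297, 0.002], [0.001, -0.003, -1.0]]
contact_force: [0.0, 0.6, -2.1]
opening: 0.0188
jaw -17.28 turn u -0.013 shift u if turned first [-0.046  0.06   2.17 ] unturned [-0.046  0.06   2.17 ] p [ 0.5474 -0.3513  0.1298] tilt [-0.0023  0.0022] q7 0.62 t 12.5 f [ 0.   0.6 -2.1] op 0.0188
```

```bash
python3 -m jog '[[-0.05,0.06,0.7,0,0],[0,0,0.7,0,0],[0,0,0.5,0,0],[0,0,0.2,0,0],[0,0,0.06,0,0],[0,0,0,0,0],[0,0,0,0,0]]'; python3 d.py .5489 -.3536 .043 -17.2
```

```text
t: 13.08
ee_pos: [0.5506, -0.355, 0.0464]
ee_rot: [[0.296, 0.955, 0.001], [0.955, -0.296, -0.001], [-0.0, 0.001, -1.0]]
contact_force: [0.2, -0.7, -1.4]
opening: 0.0186
jaw -17.24 turn u -0.006 shift u if turned first [ 0.02  -0.05   0.086] unturned [ 0.02  -0.05   0.086] p [ 0.5506 -0.355   0.0464] tilt [ 0.0013 -0.0006] q7 0.68 t 13.0833 f [ 0.2 -0.7 -1.4] op 0.0186
```

```bash
python3 -m jog '[[0,-0.03,0.1,0,0],[0,0,0,0,0],[0,0,0,0,0],[0,0,0,0,0.6],[0,0,0,0,0.6],[0,0,0,0,0.6],[0,0,0,0,0.6],[0,0,0,0,0.6],[0,0,-0.5,0,0.6],[0,0,-0.9,0,0.6],[0,0,-0.9,0,0.6],[0,0,-0.3,0,0.6],[0,0,0,0,0.6],[0,0,0,0,0.6]]'; python3 d.py .679 .0915 .13 -17.2
```

```text
t: 14.25
ee_pos: [0.5491, -0.3546, 0.1458]
ee_rot: [[0.297, 0.955, 0.001], [0.955, -0.297, -0.0], [0.0, 0.002, -1.0]]
contact_force: [-1.2, 0.3, -0.7]
opening: 0.0513
jaw -17.25 turn u -0.009 shift u if turned first [11.613 -0.197  0.397] unturned [11.613 -0.208  0.397] p [ 0.5491 -0.3546  0.1458] tilt [ 0.0015 -0.0003] q7 0.61 t 14.25 f [-1.2  0.3 -0.7] op 0.0513
```

```bash
python3 -m jog '[[0.97,-0.017,0,0,0.6],[0.97,-0.017,0,0,0.6],[0.97,-0.017,0,0,0.6],[0.97,-0.017,0,0,0.6],[0.97,-0.017,0,0,0.6],[0.97,-0.017,0,0,0.6],[0.97,-0.017,0,0,0.6],[0.97,-0.017,0,0,0.6],[0.97,-0.017,0,0,0.6],[0.97,-0.017,0,0,0.6],[0.97,-0.017,0,0,0.6],[0.97,-0.017,0,0,0.6],[0,0,0,0,0.6],[0,0,0,0,0.6],[0,0,0,0,0.6]]'; python3 d.py .679 .0915 .032 -17.2; python3 sc.py
python3 - <<'E'
import cv2;a=cv2.imread('pics/last.png');b=cv2.imread('pics/lasttop.png')[130:270,300:460];cv2.imwrite('pics/j1.png',cv2.hconcat([a[:,:400],cv2.resize(b,(400,384))]))
E
```

```text
t: 15.5
ee_pos: [0.6782, 0.092, 0.1437]
ee_rot: [[0.297, 0.955, -0.002], [0.955, -0.297, -0.001], [-0.002, -0.002, -1.0]]
contact_force: [0.2, -1.0, 0.1]
opening: 0.0514
jaw -17.26 turn u -0.01 shift u if turned first [-1.000e-03  2.700e-02  2.792e+00] unturned [-1.000e-03  2.700e-02  2.792e+00] p [0.6782 0.092  0.1437] tilt [-0.0023 -0.0013] q7 -0.08 t 15.5 f [ 0.2 -1.   0.1] op 0.0514
0.06 [255. 199.] 776 [0.6797 0.093  0.0664] [0.0205 0.021  0.0128] [192. 196. 206.]
0.06 [273. 274.] 68 [0.6749 0.0314 0.0661] [0.0079 0.0012 0.012 ] [89.  86.5 84. ]
0.015 [255. 175.] 377 [0.6796 0.0952 0.0199] [0.0292 0.0256 0.0094] [40. 41. 42.]
0.015 [270. 246.] 157 [0.675  0.0339 0.0199] [0.0204 0.0061 0.0098] [121.  73.  85.]
```

View pics/j1.png

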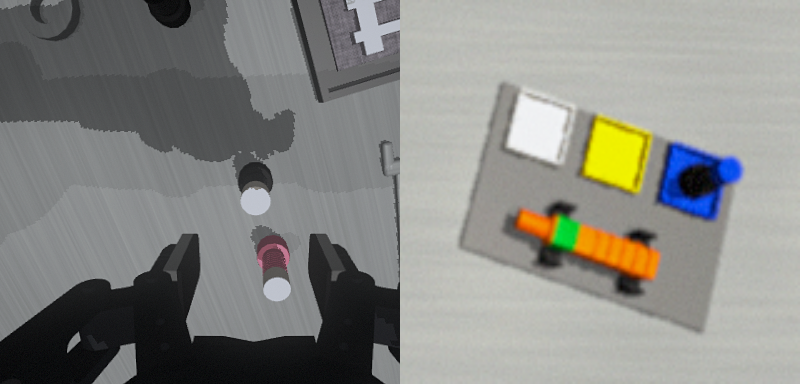

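The left half shows white-tipped, black-bodied screw (255,200) in line with the jaws, and the pink one (275,265) clear of them. The right half shows the gauge in the cradle and blue standing in the blue pocket. I'll grip white.

```bash
python3 -m jog '[[0.02,0.03,0.8,0,0.6],[0,0,0.9,0,0.6],[0,0,0.8,0,0.6],[0,0,0.28,0,0.6],[0,0,0,0,0.6],[0,0,0,0,0.6],[0,0,0,0,0],[0,0,0,0,0],[0,0,0,0,0],[0,0,0,0,0],[0,0,0,0,0],[0,0,0,0,0],[0,0,0,0,0]]' 60;  python3 d.py .5933 -.2104 .043 -17.2; python3 -m jog '[[0,0,-0.4,0,0],[0,0,-0.8,0,0],[0,0,-0.9,0,0],[0,0,-0.6,0,0],[0,0,0,0,0],[0,0,0,0,0]]'; python3 d.py .5933 -.2104 .043 -17.2
```

```text
t: 16.68
ee_pos: [0.6817, 0.0929, 0.0364]
ee_rot: [[0.297, 0.955, 0.003], [0.955, -0.297, 0.001], [0.001, 0.002, -1.0]]
contact_force: [-1.3, 0.0, 7.2]
opening: 0.0189
jaw -17.26 turn u -0.01 shift u if turned first [-7.896  0.132 -0.177] unturned [-7.896  0.141 -0.177] p [0.6817 0.0929 0.0364] tilt [0.0028 0.0007] q7 -0.02 t 16.6833 f [-1.3  0.   7.2] op 0.0189
t: 17.18
ee_pos: [0.6816, 0.093, 0.1445]
ee_rot: [[0.297, 0.955, 0.004], [0.955, -0.297, 0.001], [0.002, 0.003, -1.0]]
contact_force: [0.3, -0.5, -2.0]
opening: 0.0181
jaw -17.25 turn u -0.008 shift u if turned first [-7.905  0.126  2.52 ] unturned [-7.905  0.133  2.52 ] p [0.6816 0.093  0.1445] tilt [0.0039 0.0012] q7 -0.08 t 17.1833 f [ 0.3 -0.5 -2. ] op 0.0181
```

```bash
python3 -m jog '[[-0.95,0.017,0,0,0],[-0.95,0.017,0,0,0],[-0.95,0.017,0,0,0],[-0.95,0.017,0,0,0],[-0.95,0.017,0,0,0],[-0.95,0.017,0,0,0],[-0.95,0.017,0,0,0],[-0.95,0.017,0,0,0],[-0.3,0,0,0,0],[0,0,0,0,0],[0,0,0,0,0],[0,0,0,0,0]]'; python3 d.py .5933 -.2104 .046 -17.2
```

```text
t: 18.18
ee_pos: [0.592, -0.2089, 0.1412]
ee_rot: [[0.296, 0.955, -0.001], [0.955, -0.296, 0.001], [0.001, -0.002, -1.0]]
contact_force: [0.6, 0.8, -1.6]
opening: 0.0185
jaw -17.19 turn u 0.001 shift u if turned first [-0.03   0.047  2.379] unturned [-0.03   0.047  2.379] p [ 0.592  -0.2089  0.1412] tilt [-0.0012  0.0014] q7 0.39 t 18.1833 f [ 0.6  0.8 -1.6] op 0.0185
```

```bash
python3 -m jog '[[-0.03,0.02,0.7,0,0],[0,0,0.7,0,0],[0,0,0.6,0,0],[0,0,0.2,0,0],[0,0,0.15,0,0],[0,0,0,0,0],[0,0,0,0,0]]'; python3 d.py .5933 -.2104 .046 -17.2
```

```text
t: 18.77
ee_pos: [0.5931, -0.2117, 0.049]
ee_rot: [[0.296, 0.955, 0.001], [0.955, -0.296, -0.0], [-0.0, 0.001, -1.0]]
contact_force: [0.4, 0.3, -1.2]
opening: 0.0185
jaw -17.22 turn u -0.003 shift u if turned first [ 0.032 -0.006  0.074] unturned [ 0.032 -0.006  0.074] p [ 0.5931 -0.2117  0.049 ] tilt [ 0.001  -0.0004] q7 0.47 t 18.7667 f [ 0.4  0.3 -1.2] op 0.0185
```

```bash
python3 -m jog '[[0,0,0.08,0,0],[0,0,0,0,0],[0,0,0,0,0],[0,0,0,0,0.6],[0,0,0,0,0.6],[0,0,0,0,0.6],[0,0,0,0,0.6],[0,0,0,0,0.6],[0,0,-0.5,0,0.6],[0,0,-0.9,0,0.6],[0,0,-0.9,0,0.6],[0,0,-0.5,0,0.6],[0,0,0,0,0.6],[0,0,0,0,0.6]]'; python3 d.py .5565 .388 .145 -17.2
```

```text
t: 19.93
ee_pos: [0.5931, -0.212, 0.1581]
ee_rot: [[0.297, 0.955, 0.003], [0.955, -0.297, -0.0], [0.001, 0.003, -1.0]]
contact_force: [0.1, -0.6, -1.1]
opening: 0.0516
jaw -17.25 turn u -0.009 shift u if turned first [14.059 -5.311  0.321] unturned [14.055 -5.324  0.321] p [ 0.5931 -0.212   0.1581] tilt [ 0.0027 -0.0003] q7 0.38 t 19.9333 f [ 0.1 -0.6 -1.1] op 0.0516
```

```bash
python3 -m jog '[[0.88,-0.332,0,0,0.6],[0.88,-0.332,0,0,0.6],[0.88,-0.332,0,0,0.6],[0.88,-0.332,0,0,0.6],[0.88,-0.332,0,0,0.6],[0.88,-0.332,0,0,0.6],[0.88,-0.332,0,0,0.6],[0.88,-0.332,0,0,0.6],[0.88,-0.332,0,0,0.6],[0.88,-0.332,0,0,0.6],[0.88,-0.332,0,0,0.6],[0.88,-0.332,0,0,0.6],[0.88,-0.332,0,0,0.6],[0.88,-0.332,0,0,0.6],[0.88,-0.332,0,0,0.6],[0.88,-0.332,0,0,0.6],[0,0,0,0,0.6],[0,0,0,0,0.6],[0,0,0,0,0.6]]'; python3 d.py .5565 .388 .035 -17.2; python3 sc.py
```

```text
t: 21.52
ee_pos: [0.5561, 0.3881, 0.1554]
ee_rot: [[0.297, 0.955, -0.001], [0.955, -0.297, -0.002], [-0.002, -0.001, -1.0]]
contact_force: [-0.1, -0.5, -0.5]
opening: 0.0513
jaw -17.27 turn u -0.011 shift u if turned first [0.007 0.013 3.011] unturned [0.007 0.013 3.011] p [0.5561 0.3881 0.1554] tilt [-0.0014 -0.0021] q7 -0.56 t 21.5167 f [-0.1 -0.5 -0.5] op 0.0513
0.06 [254. 193.] 707 [0.557  0.3898 0.0666] [0.0207 0.021  0.0131] [189. 192.  45.]
0.015 [254. 171.] 342 [0.557  0.3919 0.0201] [0.0292 0.0258 0.0097] [40. 41. 38.]
```

```bash
python3 -m jog '[[0.03,0.02,0.8,0,0.6],[0,0,0.9,0,0.6],[0,0,0.9,0,0.6],[0,0,0.45,0,0.6],[0,0,0,0,0.6],[0,0,0,0,0.6],[0,0,0,0,0],[0,0,0,0,0],[0,0,0,0,0],[0,0,0,0,0],[0,0,0,0,0],[0,0,0,0,0],[0,0,0,0,0]]' 60;  python3 d.py .5711 -.2820 .043 -17.2; python3 -m jog '[[0,0,-0.4,0,0],[0,0,-0.8,0,0],[0,0,-0.9,0,0],[0,0,-0.9,0,0],[0,0,-0.3,0,0],[0,0,0,0,0],[0,0,0,0,0]]'; python3 d.py .5711 -.2820 .043 -17.2
```

```text
t: 22.7
ee_pos: [0.5589, 0.3904, 0.0371]
ee_rot: [[0.297, 0.955, 0.002], [0.955, -0.297, 0.002], [0.003, 0.002, -1.0]]
contact_force: [-0.2, -0.0, 5.8]
opening: 0.0189
jaw -17.26 turn u -0.01 shift u if turned first [-15.967   5.263  -0.178] unturned [-15.961   5.28   -0.178] p [0.5589 0.3904 0.0371] tilt [0.0025 0.0019] q7 -0.48 t 22.7 f [-0.2 -0.   5.8] op 0.0189
t: 23.28
ee_pos: [0.5577, 0.3902, 0.1675]
ee_rot: [[0.297, 0.955, 0.001], [0.955, -0.297, 0.001], [0.002, 0.0, -1.0]]
contact_force: [-0.7, 0.0, -2.7]
opening: 0.0187
jaw -17.25 turn u -0.008 shift u if turned first [-15.96    5.289   3.088] unturned [-15.956   5.303   3.088] p [0.5577 0.3902 0.1675] tilt [0.0007 0.0015] q7 -0.56 t 23.2833 f [-0.7  0.  -2.7] op 0.0187
```

```bash
python3 -m jog '[[-0.885,0.293,0,0,0],[-0.885,0.293,0,0,0],[-0.885,0.293,0,0,0],[-0.885,0.293,0,0,0],[-0.885,0.293,0,0,0],[-0.885,0.293,0,0,0],[-0.885,0.293,0,0,0],[-0.885,0.293,0,0,0],[-0.885,0.293,0,0,0],[-0.885,0.293,0,0,0],[-0.885,0.293,0,0,0],[-0.885,0.293,0,0,0],[-0.885,0.293,0,0,0],[-0.885,0.293,0,0,0],[-0.885,0.293,0,0,0],[-0.885,0.293,0,0,0],[-0.885,0.293,0,0,0],[-0.885,0.293,0,0,0],[0,0,0,0,0],[0,0,0,0,0]]'; python3 d.py .5711 -.2820 .0465 -17.2;  python3 -m jog '[[0,0,0,0,0],[0,0,0,0,0]]'; python3 d.py .5711 -.2820 .0465 -17.2
python3 - <<'E'
from h import *
c=cap('wrist'); save(c,'w4.png',1.2)
E
```

```text
t: 24.95
ee_pos: [0.5679, -0.2839, 0.165]
ee_rot: [[0.302, 0.953, -0.003], [0.953, -0.302, -0.0], [-0.001, -0.003, -1.0]]
contact_force: [-0.3, 0.5, -2.2]
opening: 0.0183
jaw -17.56 turn u -0.06 shift u if turned first [0.073 0.07  2.963] unturned [0.073 0.07  2.963] p [ 0.5679 -0.2839  0.165 ] tilt [-0.003  -0.0004] q7 0.49 t 24.95 f [-0.3  0.5 -2.2] op 0.0183
t: 25.12
ee_pos: [0.57, -0.279, 0.1655]
ee_rot: [[0.295, 0.956, -0.002], [0.956, -0.295, 0.002], [0.001, -0.002, -1.0]]
contact_force: [0.3, -0.2, -1.0]
opening: 0.0187
jaw -17.16 turn u 0.007 shift u if turned first [-0.066  0.055  2.976] unturned [-0.066  0.055  2.976] p [ 0.57   -0.279   0.1655] tilt [-0.0018  0.0019] q7 0.49 t 25.1167 f [ 0.3 -0.2 -1. ] op 0.0187
```

View pics/w4.png

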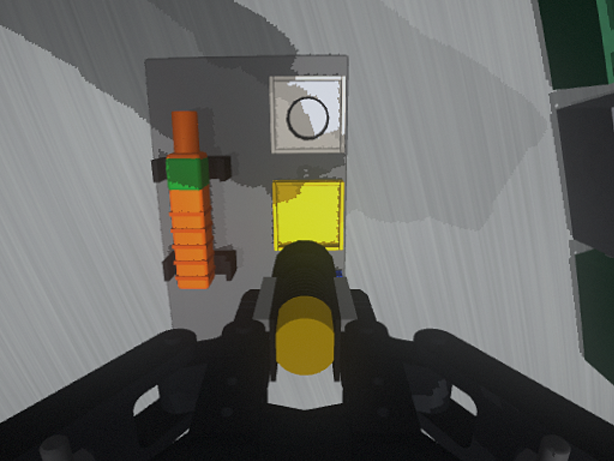

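The wrist view shows white standing in the white pocket (308,118), the gauge in both saddles (190,200), and the yellow screw held upright over the yellow pocket (308,215).

```bash
python3 -m jog '[[-0.04,0.03,0.8,0,0],[0,0,0.8,0,0],[0,0,0.8,0,0],[0,0,0.35,0,0],[0,0,0.15,0,0],[0,0,0,0,0],[0,0,0,0,0],[0,0,0,0,0]]'; python3 d.py .5711 -.2820 .0465 -17.2
```

```text
t: 25.83
ee_pos: [0.5719, -0.2836, 0.0528]
ee_rot: [[0.296, 0.955, 0.003], [0.955, -0.296, -0.001], [-0.0, 0.003, -1.0]]
contact_force: [0.1, -0.1, -2.3]
opening: 0.0186
jaw -17.25 turn u -0.008 shift u if turned first [ 0.032 -0.032  0.157] unturned [ 0.032 -0.032  0.157] p [ 0.5719 -0.2836  0.0528] tilt [ 0.0026 -0.0012] q7 0.58 t 25.8333 f [ 0.1 -0.1 -2.3] op 0.0186
```

```bash
python3 -m jog '[[0.02,-0.01,0.15,0,0],[0,0,0,0,0],[0,0,0,0,0],[0,0,0,0,0.6],[0,0,0,0,0.6],[0,0,0,0,0.6],[0,0,0,0,0.6],[0,0,0,0,0.6],[0,0,-0.5,0,0.6],[0,0,-0.9,0,0.6],[0,0,-0.9,0,0.6],[0,0,-0.9,0,0.6],[0.9,0,0,0,0.6],[0.9,0,0,0,0.6],[0.9,0,0,0,0.6],[0.9,0,0,0,0.6],[0.9,0,0,0,0.6],[0,0,0,0,0.6],[0,0,0,0,0.6],[0,0,0,0,0.6]]'
python3 - <<'E'
from h import *
c=cap('top'); C=cloud(c); z=C[...,2]; o=np.array([.4899,-.2569]); a=np.radians(72.8); yc=np.array([np.cos(a),np.sin(a)]); xc=np.array([yc[1],-yc[0]])
loc=lambda P:np.c_[(P[:,:2]-o)@xc,(P[:,:2]-o)@yc,P[:,2]]
m=((z>.07)&(z<.09)&(C[...,1]<-.05)).astype(np.uint8); k,l,st,ce=cv2.connectedComponentsWithStats(m)
for i in range(1,k):
    if 10<st[i,4]<400: P=C[l==i]; L=loc(P); print(ce[i].round(),st[i,4],((L.min(0)+L.max(0))/2).round(4),np.median(c['img'][l==i],0))
h=cv2.cvtColor(c['img'],cv2.COLOR_RGB2HSV)
q=(z>.0385)&(z<.05)&(h[...,1]>120)&(C[...,1]<-.1)&(C[...,0]<.53); L=loc(C[q]); print('gauge',L.min(0),L.max(0),np.median(L[:,2]),cv2.minAreaRect(L[:,:2].astype(np.float32)))
s=cap('side'); A=cv2.resize(c['img'][130:280,290:470],(480,400)); B=cv2.resize(s['img'][230:384,170:320],(320,328)); B=cv2.copyMakeBorder(B,0,72,0,0,0); cv2.imwrite('pics/fin.png',cv2.hconcat([A,B])[:,:,::-1])
E
python3 loc.py | sed -n '2,6p'; python3 loc2.py | grep -A1 '^\[2'
```

```text
t: 27.5
ee_pos: [0.6238, -0.1105, 0.1728]
ee_rot: [[0.296, 0.955, -0.0], [0.955, -0.296, -0.001], [-0.001, -0.0, -1.0]]
contact_force: [-0.2, 0.0, -0.6]
opening: 0.0509
gauge [ 0.12119434 -0.28030352  0.04045787] [ 0.12119434 -0.28030352  0.04045787] 0.04045787477214802 ((0.12119434028863907, -0.2803035080432892), (0.0, 0.0), 0.0)
top [388. 199.] 80 [0.6732 0.0207] [0.673  0.0216 0.0718] [254. 254. 255.]
top [232. 206.] 81 [0.6568 0.2459] [0.6559 0.2452 0.0706] [37. 35. 34.]
orange [224. 386.] 164 [0.4189 0.2619] [0.0934 0.0245] 20.0 zmed 0.025
wht [466. 148.] 73 [ 0.7743 -0.1083] [0.0194 0.0382] 89.6 zmed 0.0019
wht [692. 450.] 2657 [ 0.3417 -0.4278] [0.1754 0.1242] 0.1 zmed 0.0012
[219. 378.] 646 ((0.4079414904117584, 0.2596570551395416), (0.12437669187784195, 0.024037081748247147), 20.13182258605957) 0.025051445656562144 mean [0.4157909  0.26214617]
axis [-0.9367781  -0.34992382] -0.054005172 0.07043894
```

View pics/fin.png

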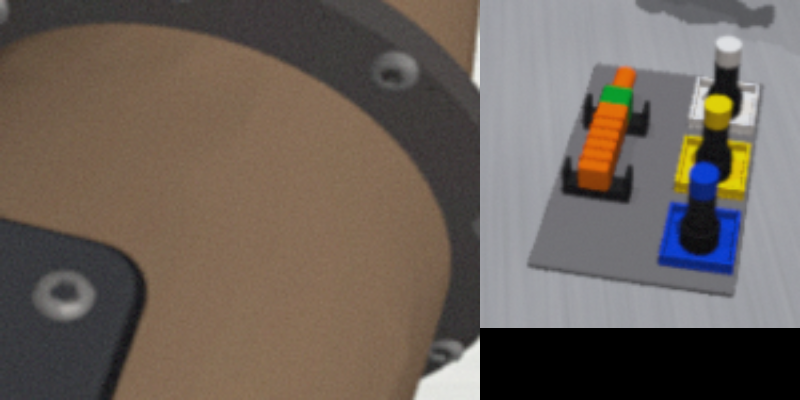

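The side view (right half) shows all three screws upright in their own pockets and the gauge in the cradle. The arm hides the caddy from the top camera, so I'll back off for a final measure.

```bash
python3 -m jog '[[0.9,0,0,0,0.6],[0.9,0,0,0,0.6],[0.9,0,0,0,0.6],[0.9,0,0,0,0.6],[0.9,0,0,0,0.6],[0.9,0,0,0,0.6],[0.9,0,0,0,0.6],[0.9,0,0,0,0.6],[0,0,0,0,0.6],[0,0,0,0,0.6],[0,0,0,0,0.6]]'|head -2
python3 - <<'E'
from h import *
c=cap('top'); C=cloud(c); z=C[...,2]; o=np.array([.4899,-.2569]); a=np.radians(72.8); yc=np.array([np.cos(a),np.sin(a)]); xc=np.array([yc[1],-yc[0]])
loc=lambda P:np.c_[(P[:,:2]-o)@xc,(P[:,:2]-o)@yc,P[:,2]]
m=((z>.07)&(z<.09)&(C[...,1]<-.05)).astype(np.uint8); k,l,st,ce=cv2.connectedComponentsWithStats(m)
for i in range(1,k):
    if 10<st[i,4]<400: P=C[l==i]; L=loc(P); print(ce[i].round(),st[i,4],((L.min(0)+L.max(0))/2).round(4),np.median(c['img'][l==i],0))
h=cv2.cvtColor(c['img'],cv2.COLOR_RGB2HSV)
q=(z>.037)&(z<.05)&(h[...,1]>120)&(C[...,1]<-.1)&(C[...,0]<.54); k,l,st,ce=cv2.connectedComponentsWithStats(q.astype(np.uint8)); L=loc(C[l==1+st[1:,4].argmax()]); print('gauge',L.min(0),L.max(0),np.median(L[:,2]),cv2.minAreaRect(L[:,:2].astype(np.float32)))
E
```

```text
t: 28.67
ee_pos: [0.7095, 0.1634, 0.1727]
[365. 171.] 90 [0.0841 0.0746 0.0772] [214.  216.  218.5]
[398. 181.] 93 [ 0.0857 -0.0003  0.0769] [212. 215.   0.]
[431. 192.] 96 [ 0.0857 -0.0763  0.0782] [ 10.5  66.  205. ]
gauge [-0.01307234 -0.04896232  0.03711822] [0.01160955 0.07936872 0.04746024] 0.04294547124478498 ((-0.0008421707898378372, 0.015188176184892654), (0.024647725746035576, 0.12835928797721863), 0.23487621545791626)
```

```bash
python3 -c "
from cell import order; print(order.hand_in())"
```

```text
the job is handed in; nothing more can be done
None
```

The caddy is made up and the job was handed in after about 29 s of robot time. The hand-in reports no verdict, so the figures below are my own last camera checks.

- **Screws:** the white, yellow and blue screws stand upright in their own pockets. Their tops measured within about 1.5 mm of the pocket centres and about 77–78 mm above the counter; on the pocket floor they should read 79 mm.
- **Go gauge:** it lies level on both saddles, about 1 mm off centre each way and 0.2° off the cradle axis. Its top is 43 mm above the counter, against the expected 42 mm.
- **Left alone:** the all-black screw and the red-banded no-go gauge measured within 1 mm of where they started.
- **Look-alike:** I never went for the pink one, and its top measured within 1 mm of where it started.

**Disagreements and failed checks:**
- Before the picks, the side camera's readings differed from the top camera's by up to about 4 mm in y on the screws.
- The wrist camera put the caddy origin about 1.2 mm from the top camera's estimate. I used the corrected value for the pockets.
- The first final top-camera measurement failed because the arm hid the caddy; I backed the arm off and repeated it.

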